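# Clear the seal tester and close its cover

## Task

The seal tester has been left open with a brass pry bar lying across a black seal on its bed. Lay the bar flat and wholly on the green tool mat and set the black seal flat on the floor of the perforated tray, putting both down rather than dropping them and leaving the teal seal, the brush and the tin where they are. Only when both are off the bed, swing the tester's cover down gently until it is fully shut, and let go.

Things in the scene. Friction and masses are not known exactly. Their poses are not given: they have to be found in the camera images.
- tester: Bench seal tester, fixed: white block 230 (x) x 210 (y) x 50 mm high with a flat steel bed on top. Origin: centre of its underside, on the table; its -x side (three small buttons) faces the robot, +x is the hinge side. Bed surface at z = 50 mm.
- cover (a joint): Angle of the tester's hinged cover, rad: 0 fully shut (flat on the bed, at its stop), about 1.57 upright, at most 1.75. The cover is a blue and silver plate 198 mm long, 200 wide, 10 thick, 0.8 kg, that stands above the far edge when open; its stiff hinge keeps it at any angle where it is left (about 5 N at the handle moves it, 9 N at most).
- hinge (a point): Centre of the cover's hinge line, in the tester's frame at x = 108, y = 0, z = 52 mm. The line runs along the tester's y. Fixed to the tester.
- handle (a point): Middle of the cover's red handle, a round bar 14 mm thick and 116 mm long (102 mm free between its two legs) parallel to the hinge line, 248 mm from it, 46 mm beyond the plate's free edge. With the cover shut it is at tester x = -140, z = 58 mm, in front of the block; with the cover upright it is on top. The point's x axis points from the handle towards the hinge.
- seal: Black hard seal ring, outer diameter 100, inner 72, height 24 mm, 0.11 kg, lying flat. Origin: centre of its underside, z along the ring's axis. It starts on the tester's bed, with the bar lying across it.
- bar: Brass pry bar 170 long, 18 wide, 16 mm high, 0.38 kg (0.3 to 0.5); the last 20 mm at +x is a tip only 8 mm high. Origin: middle of its underside, x along its length, z up. Starts lying across the top of the black seal.
- bar_butt (a point): Middle of the bar's butt end, bar x = -85, z = 8 mm.
- bar_tip (a point): Tip end of the bar, bar x = +85, z = 8 mm.
- tray: Square perforated aluminium tray, fixed, 240 x 240 mm outside, walls 5 mm thick and 20 high, floor 5 mm thick (inside 230 x 230). Origin: centre of its underside, axes along its sides. It stands on either the left or the right of the tester.
- mat: Square green tool mat, fixed, 240 x 240 x 6 mm. Origin: centre of its underside, axes along its sides. It lies on the side of the tester where the tray is not.
- teal_seal: Bystander: teal ring, outer diameter 66, inner 44, height 14 mm, lying in the tray. Origin: centre of its underside.
- brush: Bystander: hand brush 170 mm long, 20 high, its head (+x half) 42 wide and wooden handle 20 wide, lying on the mat towards the mat's +y edge, roughly along the mat's x. Origin: underside, mid-length, x along its length.
- tin: Bystander: low yellow tin with a white lid, diameter 56, height 55 mm, standing on the mat towards the mat's -y edge. Origin: centre of its underside.
Not all that is in view belongs to the job. Of the things shaped like the bar, the brass one is meant. There is more than one size of the seal; the one meant has the size given above.

How it is judged (in metres and radians):
On the way:
1. the bar lies on the mat and the seal lies in the tray, both let go, while the cover is still open (over 1.1 rad) (x of bar_butt in the frame of mat between -0.123 and 0.123 m and y of bar_butt in the frame of mat between -0.123 and 0.123 m and z of each of bar_butt, bar_tip in the frame of mat below 0.024 m and x of bar_tip in the frame of mat between -0.123 and 0.123 m and y of bar_tip in the frame of mat between -0.123 and 0.123 m and linear speed of each of bar, seal below 0.03 m/s and contact force between the fingers and bar below 0.1 N and x of seal in the frame of tray between -0.07 and 0.07 m and y of seal in the frame of tray between -0.07 and 0.07 m and z of seal in the frame of tray below 0.011 m and angle between seal's own z axis and vertical below 0.1 rad and contact force between the fingers and seal below 0.1 N and value of joint cover above 1.1 rad), for 0.1 s.
At the end, for the whole second after the job is handed in: Cover shut (under 0.04 rad) and still; both ends of the bar over the mat (within 3 mm) and within 24 mm of the mat's underside level (lying flat on it); the black seal inside the tray, within 6 mm of its floor and level within 0.1 rad; both let go and at rest (x of bar_butt in the frame of mat between -0.123 and 0.123 m and y of bar_butt in the frame of mat between -0.123 and 0.123 m and z of each of bar_butt, bar_tip in the frame of mat below 0.024 m and x of bar_tip in the frame of mat between -0.123 and 0.123 m and y of bar_tip in the frame of mat between -0.123 and 0.123 m and linear speed of each of bar, seal below 0.03 m/s and contact force between the fingers and bar below 0.1 N and x of seal in the frame of tray between -0.07 and 0.07 m and y of seal in the frame of tray between -0.07 and 0.07 m and z of seal in the frame of tray below 0.011 m and angle between seal's own z axis and vertical below 0.1 rad and contact force between the fingers and seal below 0.1 N and value of joint cover below 0.04 rad and velocity of joint cover between -0.05 and 0.05 rad/s); the robot touches nothing.
It fails at once if the cover comes down hard: faster than 0.8 rad/s in the last 0.1 rad (value of joint cover below 0.1 rad and velocity of joint cover below -0.8 rad/s).
It fails at once if the teal seal, brush or tin is pushed more than 20 mm or the tin tipped (distance of any of teal_seal, brush, tin from where it was at the start of the episode above 0.02 m or angle between tin's own z axis and vertical above 0.35 rad).
It fails at once if the seal is dropped or thrown into the tray (over 0.8 m/s below the bed's height) (height (world z) of seal below 0.045 m and linear speed of seal above 0.8 m/s).
It fails at once if the bar is dropped or thrown down (over 0.8 m/s below the bed's height) (height (world z) of bar below 0.045 m and linear speed of bar above 0.8 m/s).
It also fails if it takes over 72 s, if anything falls off the work surface, if the arm or the gripper's body presses on something with over 40 N, if the wrist force passes 120 N, or if a joint passes its speed limit or range.

## Robot

A 6-joint arm with a two-finger parallel gripper is mounted at the origin on the work surface. World frame = base frame: x ahead of the robot, y to its left, z up, the work surface at z = 0. Lengths are in mm, angles in rad, forces in N, time in s.
With the tool pointing down it reaches from about 250 to 800 mm from the base axis. Payload 8.5 kg.
Tool frame: the origin (TCP) lies midway between the tips of the shut fingers; the grasp point (between the pads) lies 19 mm behind it; x points along the fingers, y is the direction in which the jaws open and shut, and the axes are right-handed (so a half turn about x gives the same grasp; the last joint's range is limited). The gripper opens to 85 mm and grips with 20 to 120 N. Pads are 22 mm wide; open, the fingers measure 114 mm over their backs; the gripper's body (76 mm by 85 mm) begins 54 mm behind the grasp point. The pads swing forward as they close: fully open they stand 13 mm farther back than shut.
Start: joints at [1.219, 0.238, -0.013, 1.319, 0, 1.571], TCP at [180.892, 492.805, 231.276] pointing down, gripper open.
Joint ranges: [-2.66, 2.66], [-1.03, 1.9], [-1.14, 1.46], [-1.82, 2.27], [-1.45, 1.34], [-3.14, 3.14]. Speed limits (rad/s): [2.22, 2.22, 2.79, 3.14, 3.14, 3.14].

## Interface

Orientations are given as a rotation vector (axis times angle).
In Python, from cell import arm gives the robot as it stands.
- The arm moves only by the shell command python3 -m pendant 'ROWS' [FORCE]. ROWS is text: rows parted by semicolons, each of 7 numbers parted by spaces: the turn, a rotation vector about the tool's x, y, z in degrees, then the shift along the tool's x, y, z in mm, then the finger opening in mm, from 0 to 85.4. A call has 1 to 20 rows; each row is the pose to reach, as a shift and turn from the pose commanded when the call began, along the tool's axes at that moment; what a row does not reach only later rows make up. A row lasts 1/10 s, in which the tool goes at most 50 mm and 8.59 degrees, less where a joint would pass 70% of its speed; a pose out of reach is approached as far as the arm can. A call with a gripper value outside its range is refused whole. The fingers move at their own pace and stop on an object; FORCE is the grip in N (left out, the last holds). Time passes only in rows, so rows that repeat a pose let the fingers close. It gives the time, the measured TCP pose, the force and the opening at its end, in the units of the state.
- arm.observe(): the state, without advancing time (a new reading comes with each control period).
- arm.camera(name): name is "scene" or "side" or "wrist"; returns (picture, depth): 420x560x3 uint8, red, green, blue; 420x560 float32, mm along the optical axis (not along the pixel's ray), 0 where there is no reading.
- arm.calibration(name): a dict with "vfov" (degrees; the focal length in pixels is half the picture's height over the tangent of half this angle, whatever the lens; pixels are square), "cx", "cy" (the principal point, pixels), "R" (3x3) and "t" (3): a world point X has camera coordinates R X + t. Camera axes: x right, y down, z forward; pixel columns grow to the right and rows downward; lengths in mm; the calibration is good to about 2 mm. A picture is of the moment at which its call begins: read the wrist's pose just before it. calibration takes no time and is no camera call; for the wrist camera it gives the pose at the moment of the call.
- arm.job_done(): hands the job in, once; it reports no verdict.
The state is a dict: "time_s": time; "joint_pos": joint angles; "joint_vel": joint speeds; "tau": joint torques, N m; "tool_pos": TCP position; "ee_rot": TCP orientation; "ft_force": force on the tool from outside, world axes, zero at the start; "moment": the same for the moment, N m; "finger_gap": opening from 0.0 (shut) to 1.0 (fully open).
Only numpy, scipy, OpenCV 4.12 (cv2) and the standard library are available. Lean on these libraries where they do the work, as an engineer would, in place of code of your own. Each camera call takes 0.05 s, during which the arm holds its last target. There are 200 camera calls.

## Working session

There is one attempt and no reset: what is moved stays moved. The work goes in short steps, Python scripts to look and compute and a shell command to move; the robot and the scene stay as the last step left them, time stands still between calls to the robot, and variables do not carry over. Pictures are saved under pics/ and viewed, about 8 in all and at most 12, crops included, and the job is handed in when it is done.

```bash
mkdir -p pics; ls; python3 - <<'E'
from cell import arm
import cv2,numpy as np,pickle
print(arm.observe())
D={}
for n in("scene","side"):
    c=arm.calibration(n);p,d=arm.camera(n);D[n]=(c,p,d)
    cv2.imwrite(f"pics/{n}0.png",p[:,:,::-1]);print(n,c)
pickle.dump(D,open("d0.pkl","wb"))
E
```

```text
pics
{'time_s': 0.0, 'joint_pos': array([ 1.21900638e+00,  2.38764131e-01, -1.42481026e-02,  1.31921559e+00,
        1.66752417e-05,  1.57078062e+00]), 'joint_vel': array([ 0.0016955 , -0.00057102, -0.00073088,  0.00040571, -0.00134804,
        0.00050926]), 'tau': array([ 1.57044789e-03, -5.38780832e+01,  3.46441197e+01,  1.83938735e-02,
        9.87457497e-05,  6.70868289e-06]), 'tool_pos': array([180.75418469, 492.45487175, 230.68876465]), 'ee_rot': array([ 0.27492586,  1.55338192, -0.27714462]), 'ft_force': array([-0.41642698, -0.34993252, -1.58568548]), 'moment': array([ 0.01235758,  0.02969488, -0.03988116]), 'finger_gap': 0.999918972433305}
scene {'vfov': 50.0999813321169, 'cx': 288.9062771123716, 'cy': 214.69415809036215, 'R': array([[ 0.48377351,  0.87504301, -0.01621514],
       [ 0.70487542, -0.40054341, -0.58541918],
       [-0.51876182,  0.27178063, -0.8105686 ]]), 't': array([-242.74973583, -346.68951243, 1499.1733017 ])}
side {'vfov': 49.14885467578014, 'cx': 282.89093005843137, 'cy': 213.23954676791777, 'R': array([[ 0.77695989, -0.62940587,  0.01347519],
       [-0.33017905, -0.42562186, -0.8425128 ],
       [ 0.53601784,  0.65014943, -0.53850775]]), 't': array([-432.95435099,  239.32063547,  887.55183155])}
```

View pics/scene0.png

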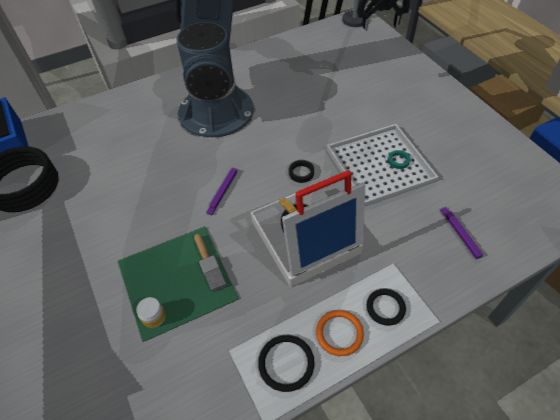

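View pics/side0.png

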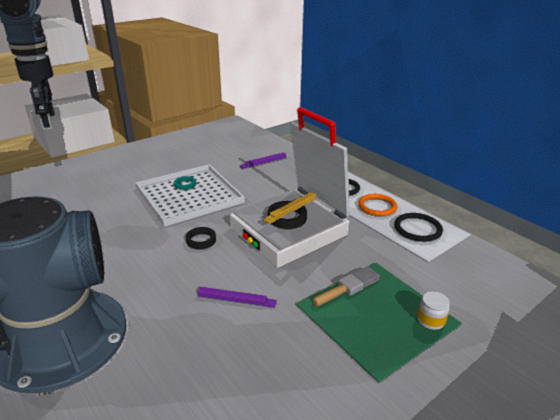

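The side view shows the tester at (290,225) with brass bar (290,208) across the black seal (288,214). The tray with the teal ring is at (190,193) and the mat with brush and tin at (380,320). The purple bars and other rings are distractors.

```bash
cat > h.py <<'E'
import numpy as np,cv2,pickle
def world(c,d,uv=None):
    f=210/np.tan(np.radians(c["vfov"]/2))
    v,u=np.mgrid[0:420,0:560]
    P=np.stack([(u-c["cx"])/f*d,(v-c["cy"])/f*d,d],-1)
    return (P-c["t"])@c["R"]   # R^T (P-t)
def rect(a):
    (c,s,t)=cv2.minAreaRect(a[:,:2].astype(np.float32));return np.round(c,1),np.round(s,1),round(t,1)
def px(c,X):
    f=210/np.tan(np.radians(c["vfov"]/2));q=c["R"]@np.array(X)+c["t"];return np.round([c["cx"]+f*q[0]/q[2],c["cy"]+f*q[1]/q[2]],1)
E
python3 - <<'E'
from h import *
D=pickle.load(open("d0.pkl","rb"))
for n in D:
    c,p,d=D[n];W=world(c,d);hsv=cv2.cvtColor(p,cv2.COLOR_RGB2HSV).astype(int);H,S,V=hsv[...,0],hsv[...,1],hsv[...,2]
    ok=(d>0)&(W[...,0]>150)&(W[...,0]<1000)&(abs(W[...,1])<600)
    M={"mat":(H>60)&(H<85)&(S>120)&(W[...,2]<15)&(W[...,1]<0),"red":((H<5)|(H>175))&(S>170)&(W[...,2]>200),
     "teal":(H>78)&(H<95)&(S>120)&(W[...,1]>0),"brass":(H>15)&(H<25)&(S>120)&(W[...,2]>65)&(W[...,1]>-150),
     "yellow/tin":(W[...,2]>50)&(W[...,1]<-250),"brush":(W[...,2]>16)&(W[...,2]<40)&(W[...,1]<-150)&(W[...,1]>-320),
     "table":(abs(W[...,2])<8)}
    for k,m in M.items():
        m=m&ok
        m=cv2.erode(m.astype(np.uint8),np.ones((2,2)))>0
        a=W[m]
        if len(a)<5:print(n,k,len(a));continue
        print(n,k,len(a),rect(a),"z",np.percentile(a[:,2],[2,50,98]).round(1),"med",np.median(a,0).round(1))
c,p,d=D["side"];cv2.imwrite("pics/crop1.png",cv2.resize(p[95:275,120:360,::-1],None,fx=3.3,fy=3.3,interpolation=2))
E
```

```text
scene mat 421 (array([ 537.6, -340. ]), array([230.9, 226.5]), 87.4) z [ 3.7  7.4 11.2] med [ 586.8 -368.4    7.4]
scene red 410 (array([658. ,   1.8]), array([126.1,  15. ]), 88.8) z [254.4 300.4 307.1] med [657.    1.  300.4]
scene teal 140 (array([488.8, 379.9]), array([58.6, 59.4]), 14.3) z [ 8.7 17.6 23. ] med [490.7 383.8  17.6]
scene brass 101 (array([576.8, -26.7]), array([ 28.7, 162.9]), 75.3) z [81.1 90.4 93.9] med [527.7 -15.   90.4]
scene yellow/tin 398 (array([ 604.9, -422.3]), array([47.7, 50.6]), 25.5) z [51.4 61.8 65.4] med [ 606.6 -421.2   61.8]
scene brush 1413 (array([ 636.2, -212.8]), array([551.9, 122.9]), 0.2) z [17.1 22.8 29.3] med [ 800.8 -244.    22.8]
scene table 83476 (array([ 5.531e+02, -2.000e-01]), array([ 805.4, 1199.3]), 0.0) z [-2.7  1.7  7.1] med [ 665.8 -113.7    1.7]
side mat 7524 (array([ 528.6, -343.6]), array([234.8, 236.7]), 87.2) z [2.3 4.8 7.4] med [ 501.5 -362.3    4.8]
side red 250 (array([651.1,  -2.3]), array([ 20.8, 122.6]), 0.0) z [252.  295.7 302.6] med [646.8 -17.6 295.7]
side teal 132 (array([482.1, 376.6]), array([61.6, 58.3]), 28.9) z [ 5.5 13.4 18.5] med [481.2 371.8  13.4]
side brass 409 (array([574.3,  -9.6]), array([173.1,  18.9]), 7.5) z [72.8 85.  90.1] med [568.9 -12.7  85. ]
side yellow/tin 414 (array([ 599.4, -424.1]), array([49.8, 47.2]), 6.2) z [51.  59.6 61.9] med [ 594.7 -425.9   59.6]
side brush 857 (array([ 671.7, -216.7]), array([464.6, 113.5]), 2.9) z [16.4 21.7 26. ] med [ 555.1 -254.1   21.7]
side table 78999 (array([550.7,  -1.6]), array([ 800.9, 1197.5]), 0.1) z [-4.  -1.   5.9] med [ 447.8 -269.    -1. ]
```

View pics/crop1.png

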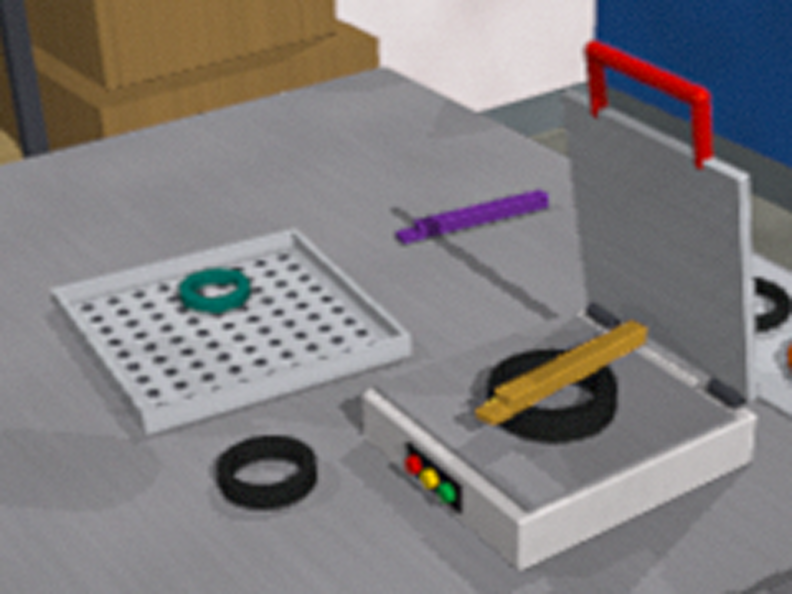

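```bash
python3 - <<'E'
from h import *
from scipy.spatial.transform import Rotation as Ro
D=pickle.load(open("d0.pkl","rb"))
print(Ro.from_rotvec([0.27492586,1.55338192,-0.27714462]).as_matrix().round(3))
for n in D:
    c,p,d=D[n];W=world(c,d);V=p.max(2).astype(int);X,Y,Z=W[...,0],W[...,1],W[...,2]
    ok=(d>0)
    dz=4 if n=="scene" else 0
    M={"seal":(V<70)&(Z>58)&(Z<85)&(X>480)&(X<665)&(abs(Y)<100),
     "tray_rim":(Z>15+dz)&(Z<26+dz)&(X>300)&(X<640)&(Y>170)&(Y<500)&(p[...,0].astype(int)>p[...,1].astype(int)-25),
     "tester":(Z>35)&(Z<57)&(X>380)&(X<700)&(abs(Y)<150),
     "cover":(Z>100)&(Z<230)&(X>560)&(X<720)&(abs(Y)<130),
     "brush":(Z>16)&(Z<32)&(X>410)&(X<660)&(Y<-190)&(Y>-330)}
    for k,m in M.items():
        a=W[m&ok]
        if len(a)<5:print(n,k,len(a));continue
        print(n,k,len(a),rect(a),"z",np.percentile(a[:,2],[2,50,98]).round(1),"ext",np.percentile(a[:,:2],[1,99],axis=0).round(1).tolist())
        if k=="cover":
            for z0 in(100,150,200): b=a[abs(a[:,2]-z0)<15];print("  x@",z0,np.median(b[:,0]) if len(b) else 0)
        if k=="seal":
            b=a[a[:,2]>np.median(a[:,2])-4]; e=cv2.minEnclosingCircle(b[:,:2].astype(np.float32));print("  circ",e)
        if k=="tester" or k=="tray_rim": print(cv2.boxPoints(cv2.minAreaRect(a[:,:2].astype(np.float32))).round(0).tolist())
    m=(p[...,0]>130)&(p[...,2]<90)&(Z>65)&(Z<100)&(X>470)&(X<680)&(abs(Y)<60)&ok
    b=W[m];print(n,"bar pca",b.mean(0).round(1),cv2.fitLine(b[:,:2].astype(np.float32),2,0,.01,.01).ravel().round(3))
E
```

```text
[[-0.001  0.345  0.939]
 [-0.001  0.939 -0.345]
 [-1.    -0.001 -0.   ]]
scene seal 65 (array([537.1, -13.9]), array([33.7, 95.9]), 20.0) z [60.1 74.7 79.3] ext [[519.7, -53.5], [567.0, 33.8]]
  circ ((550.6846923828125, -8.638031005859375), 47.668617248535156)
scene tray_rim 417 (array([467.8, 328.4]), array([242.9, 246. ]), 83.1) z [19.1 21.2 24.7] ext [[336.5, 202.8], [597.9, 456.5]]
[[331.0, 223.0], [575.0, 193.0], [604.0, 434.0], [360.0, 464.0]]
scene tester 1963 (array([579.8,   3.7]), array([210.5, 232.1]), 88.4) z [36.9 50.2 54.7] ext [[464.9, -102.1], [695.8, 102.9]]
[[461.0, -98.0], [693.0, -105.0], [699.0, 106.0], [467.0, 112.0]]
scene cover 3169 (array([678.7,   1.8]), array([201.3,  30.5]), 87.3) z [103.1 170.5 228.1] ext [[665.3, -97.7], [692.1, 98.6]]
  x@ 100 689.7501874274814
  x@ 150 682.4383502954879
  x@ 200 673.7221889384767
scene brush 733 (array([ 527.9, -252.2]), array([ 42.2, 170.8]), 84.9) z [18.7 25.3 29.9] ext [[447.9, -275.2], [612.0, -234.0]]
scene bar pca [517.1 -14.7  88.3] [ 9.97000e-01  7.50000e-02  5.17126e+02 -1.46540e+01]
side seal 427 (array([562
[... 269 characters left out ...]
98.3], [594.0, 461.1]]
[[332.0, 220.0], [571.0, 191.0], [601.0, 438.0], [361.0, 466.0]]
side tester 3523 (array([575.4,   3.1]), array([212.3, 234.8]), 89.1) z [36.5 48.  54.8] ext [[461.1, -101.6], [687.3, 104.0]]
[[456.0, -101.0], [691.0, -105.0], [694.0, 107.0], [460.0, 111.0]]
side cover 2304 (array([667.2,   3.1]), array([ 33., 205.]), 1.0) z [103.2 168.6 227.6] ext [[654.8, -97.8], [680.6, 99.4]]
  x@ 100 677.3081083293868
  x@ 150 670.006261935545
  x@ 200 661.4858226857867
side brush 796 (array([ 525.3, -252.4]), array([ 44.6, 169.6]), 86.8) z [17.  22.6 26.1] ext [[441.9, -275.5], [608.1, -233.7]]
side bar pca [571.7 -11.1  84.2] [ 9.95000e-01  1.03000e-01  5.71729e+02 -1.10780e+01]
```

```bash
python3 -m pendant '-5 0 0 -15 -26 38 85;-10 0 0 -30 -52 76 85;-15 0 0 -45 -78 114 85;-20 0 0 -60 -104 152 85;-26 0 0 -75 -130 190 85;-26 0 0 -75 -156 228 85' 60; python3 -c "
from cell import arm;print(arm.observe()['joint_pos'])"
```

```text
time_s: 0.7
tool_pos: [342.3, 266.6, 307.9]
ee_rot: [-0.082, 1.567, 0.084]
ft_force: [1.5, 0.6, -0.2]
finger_gap: 0.991
[ 6.61646182e-01  6.28029515e-02 -3.25274434e-02  1.47283772e+00
 -5.77008982e-05  5.55737095e-01]
```

```bash
python3 -m pendant '0 0 0 0 -42 22 85;0 0 0 0 -84 44 85;0 0 0 0 -126 66 70;0 0 0 0 -168 88 60;0 0 0 0 -210 110 50;0 0 0 0 -252 132 40;0 0 0 0 -288 151 34;0 0 0 0 -288 151 34;0 0 0 0 -288 151 34'; python3 - <<'E'
from cell import arm
from h import *
s=arm.observe();c=arm.calibration("wrist");p,d=arm.camera("wrist");pickle.dump((c,p,d),open("w1.pkl","wb"))
cv2.imwrite("pics/w1.png",p[:,:,::-1]);print(s['joint_pos'].round(2),s['tool_pos'],s['finger_gap'])
print(c)
print("tool in cam",px(c,s['tool_pos']))
for X in [(565,-4,74),(577,-10,90),(650,0,300),(466,328,20)]:print(X,px(c,X))
E
```

```text
time_s: 1.6
tool_pos: [520.7, -4.1, 305.6]
ee_rot: [-0.078, 1.571, 0.079]
ft_force: [-0.1, -0.0, -0.5]
finger_gap: 0.403
[-0.01  0.22  0.15  1.5   0.   -0.11] [520.72534274  -4.12923195 305.56763464] 0.4025079228448706
{'vfov': 58.6413520139453, 'cx': 281.035524788935, 'cy': 200.4215993237894, 'R': array([[-9.99299373e-02,  9.94994375e-01,  4.48228072e-04],
       [ 9.40513110e-01,  9.43111986e-02,  3.26405403e-01],
       [ 3.24729267e-01,  3.30392359e-02, -9.45229767e-01]]), 't': array([  55.99873617, -556.41508099,  282.06319452])}
tool in cam [281.  275.8]
(565, -4, 74) [276.9 199.2]
(577, -10, 90) [269.8 214.7]
(650, 0, 300) [265.3 473.1]
(466, 328, 20) [576.2 129.5]
```

View pics/w1.png

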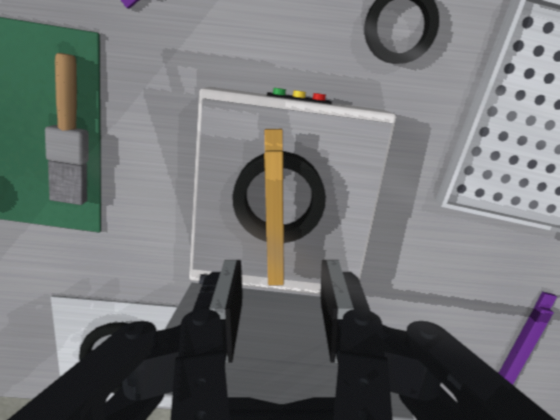

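```bash
cat >> h.py <<'E'
def hit(c,u,v,z):
    f=210/np.tan(np.radians(c["vfov"]/2));r=c["R"].T@np.array([(u-c["cx"])/f,(v-c["cy"])/f,1]);o=-c["R"].T@c["t"]
    return (o+r*(z-o[2])/r[2]).round(1)
E
python3 - <<'E'
from h import *
c,p,d=pickle.load(open("w1.pkl","rb"))
W=world(c,d);h=cv2.cvtColor(p,cv2.COLOR_RGB2HSV)
b=(h[...,0]>12)&(h[...,0]<28)&(h[...,1]>120)&(W[...,2]>60)&(h[...,2]>90)
b[:,:200]=0;b[:,350:]=0;b[300:]=0
f=b&(W[...,2]>86);vs,us=np.nonzero(b);print("bar px",us.min(),us.max(),vs.min(),vs.max())
A=np.array([hit(c,u,v,90) for v,u in zip(vs,us)]);print("bar",rect(A),cv2.fitLine(A[:,:2].astype(np.float32),2,0,.01,.01).ravel(),np.percentile(W[b][:,2],[5,50,95]))
m=(p.max(2)<60)&(W[...,2]>64)&(W[...,2]<80);m[:140]=0;m[255:]=0;m[:,:220]=0;m[:,340:]=0
vs,us=np.nonzero(m);A=np.array([hit(c,u,v,74) for v,u in zip(vs,us)])[:,:2];print("seal",len(A),cv2.minEnclosingCircle(A.astype(np.float32)),rect(A),np.median(W[m][:,2]))
for u,v in[(202,91),(394,118)]:print(hit(c,u,v,52))
for u,v in [(445,205),(523,0)]:print("tray",hit(c,u,v,20))
E
```

```text
bar px 264 283 129 284
bar (array([573.7,  -5.9]), array([168.9,  18. ]), 6.5) [ 9.9402219e-01  1.0917824e-01  5.6664941e+02 -6.5443869e+00] [81.48333102 89.7753285  91.11719488]
seal 2622 ((564.5573120117188, -1.218403697013855), 49.883689880371094) (array([561.5,  -0.7]), array([97.5, 92.3]), 74.1) 73.8020928148365
[464.2 -90.6  52. ]
[471.3 109.3  52. ]
tray [570.4 201.5  20. ]
tray [344.  226.9  20. ]
```

Wrist view: bar from tip (274,129) to butt (275,285), black seal centred at (279,197), all matching known heights. I'll descend partway and check the clearance to the cover.

```bash
python3 -m pendant '0 0 0 20 -3 15 30;0 0 0 40 -7 30 30;0 0 0 60 -7 47 30;0 0 0 80 -7 47 30;0 0 0 100 -7 47 30;0 0 0 120 -7 47 30;0 0 0 140 -7 47 30;0 0 0 155 -7 47 30;0 0 0 155 -7 47 30'; python3 - <<'E'
from cell import arm
from h import *
c=arm.calibration("side");p,d=arm.camera("side")
cv2.imwrite("pics/s2.png",cv2.resize(p[40:280,160:400,::-1],None,fx=2.4,fy=2.4))
E
```

```text
time_s: 2.55
tool_pos: [566.3, -4.1, 149.7]
ee_rot: [-0.081, 1.573, 0.082]
ft_force: [-0.2, -0.4, 0.4]
finger_gap: 0.35
```

View pics/s2.png

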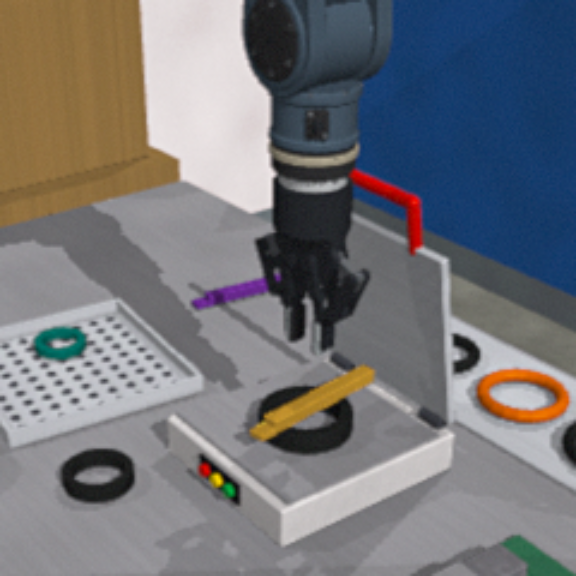

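```bash
python3 -m pendant '0 0 0 15 -1 1 30;0 0 0 30 -2 1.5 30;0 0 0 42 -2 1.5 30;0 0 0 54 -2 1.5 30;0 0 0 54 -2 1.5 30;0 0 0 54 -2 1.5 30'; python3 - <<'E'
from cell import arm
from h import *
print(arm.observe()['tool_pos'])
c=arm.calibration("wrist");p,d=arm.camera("wrist");print(arm.observe()['tool_pos'])
cv2.imwrite("pics/w2.png",p[:,:,::-1])
E
```

```text
time_s: 3.2
tool_pos: [569.9, -7.2, 97.6]
ee_rot: [-0.08, 1.569, 0.08]
ft_force: [-0.6, -0.3, 0.4]
finger_gap: 0.348
[569.87799605  -7.22845129  97.55278031]
[570.13805369  -7.2749488   97.86330756]
```

View pics/w2.png

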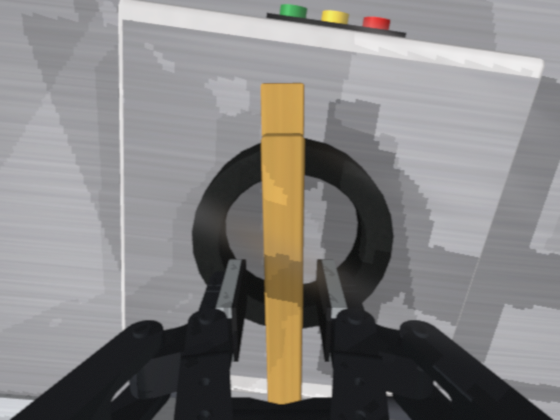

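Fingers straddle the bar centrally (gap centre 281, bar centre 283). Lower and grip.

```bash
python3 -m pendant '0 0 0 9 0 -4 29;0 0 0 18 0.5 -4 29;0 0 0 26 0.5 -4 29;0 0 0 26 0.5 -4 29' ; python3 -m pendant '0 0 0 0 0 0 10;0 0 0 0 0 0 10;0 0 0 0 0 0 10;0 0 0 0 0 0 10;0 0 0 0 0 0 10;0 0 0 0 0 0 10' 80
```

```text
time_s: 3.65
tool_pos: [564.9, -7.3, 69.8]
ee_rot: [-0.08, 1.572, 0.08]
ft_force: [-0.8, -0.3, -0.7]
finger_gap: 0.337
time_s: 4.25
tool_pos: [565.8, -7.3, 71.3]
ee_rot: [-0.08, 1.569, 0.08]
ft_force: [0.2, -0.2, -4.4]
finger_gap: 0.19
```

```bash
python3 -m pendant '0 0 0 -5 0 0 10;0 0 0 -14 0 -5 10;0 0 0 -26 0 -20 10;0 0 0 -40 0 -40 10;0 0 0 -55 0 -60 10;0 0 0 -70 -10 -79 10;0 0 0 -80 -30 -79 10;0 0 0 -80 -60 -79 10;0 0 0 -80 -95 -79 10;0 0 0 -80 -130 -79 10;0 0 0 -80 -165 -79 10;0 0 0 -80 -200 -79 10;0 0 0 -80 -235 -79 10;0 0 0 -80 -270 -79 10;0 0 0 -80 -300 -79 10;0 0 0 -80 -326 -79 10;0 0 0 -80 -326 -79 10;0 0 0 -80 -326 -79 10' ; python3 - <<'E'
from cell import arm
from h import *
s=arm.observe();c=arm.calibration("wrist");p,d=arm.camera("wrist");print(s['joint_pos'].round(2),s['ft_force'],s['finger_gap'])
pickle.dump((c,p,d),open("w3.pkl","wb"))
W=world(c,d);print(c['R'].round(3))
cv2.imwrite("pics/w3.png",p[:,:,::-1])
E
```

```text
time_s: 6.05
tool_pos: [520.0, -339.8, 151.6]
ee_rot: [-0.079, 1.569, 0.079]
ft_force: [-0.7, 0.3, -5.0]
finger_gap: 0.186
[-0.58  0.44  0.07  1.21  0.   -0.68] [-0.69066861  0.28187339 -4.98370937] 0.1860923573360391
[[-0.101  0.995  0.   ]
 [ 0.94   0.095  0.328]
 [ 0.326  0.033 -0.945]]
```

View pics/w3.png

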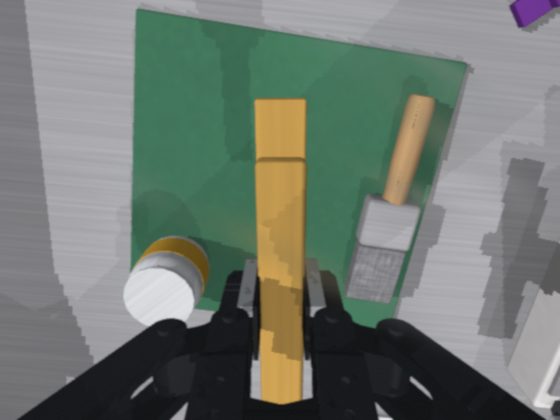

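```bash
python3 - <<'E'
from h import *
c,p,d=pickle.load(open("w3.pkl","rb"));W=world(c,d)
a,b=[hit(c,*q,6)[:2] for q in((138,9),(467,65))];e=b-a;L=np.hypot(*e);e=e/L;n=np.array([e[1],-e[0]]);m=(a+b)/2+120*n
print(a,b,L,"centre",m)
ztop=np.median(W[180:220,270:290,2]);tip=hit(c,280,99,ztop-4)[:2];bd=np.array([.994,.109])
print("ztop",ztop,"tip",tip,"W tip",W[105,280])
R=np.array([n,e])
for t in (tip,tip+170*bd):print("in mat",R@(t-m))
print("tin",hit(c,162,295,61),"tinmat",R@(np.array([602,-423])-m))
E
```

```text
[ 406.2 -450.9] [ 418.9 -214.5] 236.74089211625437 centre [ 532.37720749 -339.13741766]
ztop 170.4768344974391 tip [ 445.2 -347.7] W tip [ 447.56317145 -347.51346692  161.12739116]
in mat [-86.59233676 -13.22688688]
in mat [81.15029801 14.34138805]
tin [ 597.6 -418.5   61. ] tinmat [ 74.02136061 -80.0069005 ]
```

The bar's footprint sits within ±87 of the mat centre (532,-339), clear of tin and brush. Lowering.

```bash
python3 -m pendant '0 0 0 20 0 0 10;0 0 0 45 0 0 10;0 0 0 70 0 0 10;0 0 0 95 0 0 10;0 0 0 115 0 0 10;0 0 0 128 0 0 10;0 0 0 136 0 0 10;0 0 0 140 0 0 10;0 0 0 143 0 0 10;0 0 0 143 0 0 10;0 0 0 143 0 0 10'
```

```text
time_s: 7.2
tool_pos: [520.8, -339.9, 9.0]
ee_rot: [-0.081, 1.569, 0.08]
ft_force: [0.4, 0.3, -4.1]
finger_gap: 0.186
```

```bash
python3 -m pendant '0 0 0 2 0 0 10;0 0 0 3 0 0 10;0 0 0 3 0 0 10;0 0 0 3 0 0 10'; python3 -m pendant '0 0 0 1 0 0 10;0 0 0 2 0 0 10;0 0 0 2 0 0 10;0 0 0 2 0 0 10'
```

```text
time_s: 7.6
tool_pos: [520.8, -340.0, 6.5]
ee_rot: [-0.081, 1.568, 0.079]
ft_force: [-1.9, 1.2, 5.3]
finger_gap: 0.188
time_s: 8.0
tool_pos: [520.9, -340.0, 6.4]
ee_rot: [-0.081, 1.567, 0.079]
ft_force: [-6.9, 3.5, 23.5]
finger_gap: 0.186
```

```bash
python3 -m pendant '0 0 0 -1.5 0 0 10;0 0 0 -1.5 0 0 20;0 0 0 -1.5 0 0 34;0 0 0 -1.5 0 0 34;0 0 0 -1.5 0 0 34;0 0 0 -15 0 0 34;0 0 0 -40 0 0 34;0 0 0 -80 0 0 34;0 0 0 -120 0 0 34;0 0 0 -160 0 0 34;0 0 0 -190 0 0 34;0 0 0 -190 0 0 34'; python3 - <<'E'
from cell import arm
from h import *
s=arm.observe();c=arm.calibration("wrist");p,d=arm.camera("wrist");W=world(c,d)
pickle.dump((c,p,d),open("w4.pkl","wb"))
h=cv2.cvtColor(p,cv2.COLOR_RGB2HSV)
b=(h[...,0]>12)&(h[...,0]<28)&(h[...,1]>120)&(h[...,2]>80)&(abs(W[...,1]+340)<40)
a=W[b];print(rect(a),np.percentile(a[:,2],[2,10,50,98]))
m=np.array([532.4,-339.1]);print(cv2.boxPoints(cv2.minAreaRect(a[:,:2].astype(np.float32)))-m)
E
```

```text
time_s: 9.2
tool_pos: [522.1, -340.7, 198.8]
ee_rot: [-0.084, 1.563, 0.076]
ft_force: [0.3, 1.1, 0.0]
finger_gap: 0.399
(array([ 525.7, -339.5]), array([177.1,  18.1]), 6.2) [12.16913378 13.99811175 21.69389739 23.41853508]
[[-95.73615112  -0.90509644]
 [-93.78046265 -18.94788208]
 [ 82.24807129   0.13244019]
 [ 80.29238281  18.17522583]]
```

```bash
python3 -m pendant '-4 0 0 0 20 2 40;-11 0 0 0 50 5 40;-18 0 0 0 85 8 40;-25 0 0 0 120 12 40;-32 0 0 0 155 15 40;-39 0 0 0 190 19 40;-46 0 0 0 225 22 40;-53 0 0 0 260 26 40;-60 0 0 0 290 29 40;-67 0 0 0 315 31 40;-74 0 0 0 332 33 40;-80 0 0 0 338 33 40;-84 0 0 0 338 33 40;-84 0 0 0 338 33 40;-84 0 0 0 338 33 40' 45; python3 - <<'E'
from cell import arm
from h import *
s=arm.observe();c=arm.calibration("wrist");p,d=arm.camera("wrist");W=world(c,d)
pickle.dump((c,p,d),open("w5.pkl","wb"));cv2.imwrite("pics/w5.png",p[:,:,::-1])
print(s['tool_pos'],s['joint_pos'].round(2),c['R'].round(3).tolist())
m=(p.max(2)<60)&(W[...,2]>64)&(W[...,2]<80)&(W[...,0]>490)&(W[...,0]<640)&(abs(W[...,1])<70)
vs,us=np.nonzero(m);A=np.array([hit(c,u,v,74) for v,u in zip(vs,us)])[:,:2];print("seal",len(A),cv2.minEnclosingCircle(A.astype(np.float32)),rect(A),np.median(W[m][:,2]))
E
```

```text
time_s: 10.75
tool_pos: [518.4, -0.1, 192.7]
ee_rot: [-1.205, 1.213, 1.207]
ft_force: [0.6, 0.0, 0.1]
finger_gap: 0.466
[ 5.18391356e+02 -5.82296767e-02  1.92683929e+02] [-0.    0.24 -0.11  1.22 -0.   -1.57] [[-1.0, 0.005, 0.001], [0.005, 0.945, 0.328], [0.001, 0.328, -0.945]]
seal 6521 ((565.5982055664062, -3.404874801635742), 50.272274017333984) (array([566.2,  -4.1]), array([99.7, 95.1]), 31.3) 73.75159015110432
```

View pics/w5.png

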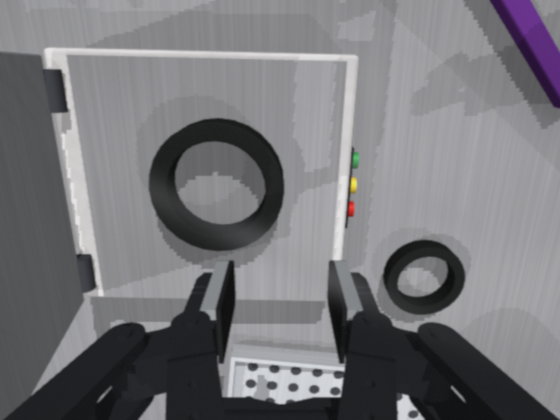

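Seal centred at (217,185) px, which gives world (565.6,-3.4); I'll pinch its near wall.

```bash
python3 -m pendant '0 0 0 25 -2 -2 36;0 0 0 55 -4 -3 36;0 0 0 80 -4 -3 36;0 0 0 95 -4 -3 36;0 0 0 102 -4 -3 36;0 0 0 102 -4 -3 36;0 0 0 102 -4 -3 36'
```

```text
time_s: 11.5
tool_pos: [523.3, -3.2, 92.0]
ee_rot: [-1.207, 1.21, 1.206]
ft_force: [-0.0, 0.1, -0.2]
finger_gap: 0.416
```

```bash
python3 -m pendant '0 0 0 10 1 0 36;0 0 0 22 1 0 36;0 0 0 32 1 0 36;0 0 0 37 1 0 36;0 0 0 38 1 0 36;0 0 0 38 1 0 36';python3 -m pendant '0 0 0 0 0 0 20;0 0 0 0 0 0 8;0 0 0 0 0 0 8;0 0 0 0 0 0 8;0 0 0 0 0 0 8;0 0 0 0 0 0 8' 45
```

```text
time_s: 12.1
tool_pos: [521.8, -3.0, 53.1]
ee_rot: [-1.207, 1.211, 1.207]
ft_force: [0.3, 0.3, -0.8]
finger_gap: 0.426
time_s: 12.7
tool_pos: [522.3, -3.0, 53.8]
ee_rot: [-1.208, 1.21, 1.206]
ft_force: [0.3, 0.3, 6.9]
finger_gap: 0.165
```

```bash
python3 -m pendant '0 0 0 -6 0 0 8;0 0 0 -16 0 0 8;0 0 0 -32 0 5 8;0 0 0 -50 5 20 8;0 0 0 -65 15 45 8;0 0 0 -70 28 75 8;0 0 0 -70 42 110 8;0 0 0 -70 57 145 8;0 0 0 -70 72 180 8;0 0 0 -70 87 215 8;0 0 0 -70 100 250 8;0 0 0 -70 108 272 8;0 0 0 -70 110 281 8;0 0 0 -70 110 281 8;0 0 0 -70 110 281 8'; python3 - <<'E'
from cell import arm
from h import *
s=arm.observe();c=arm.calibration("wrist");p,d=arm.camera("wrist");W=world(c,d)
cv2.imwrite("pics/w6.png",p[:,:,::-1]);pickle.dump((c,p,d),open("w6.pkl","wb"))
print(s['joint_pos'].round(2))
m=(p.max(2)<70)&(W[...,2]>105)&(W[...,2]<165)&(W[...,0]>430)&(W[...,0]<540)&(abs(W[...,1]-278)<70)
a=W[m];print(len(a));q=np.linalg.lstsq(np.c_[a[:,:2]-[455,278],np.ones(len(a))],a[:,2],rcond=None)[0];print("plane",q,rect(a))
E
```

```text
time_s: 14.2
tool_pos: [412.8, 277.6, 123.4]
ee_rot: [-1.208, 1.211, 1.207]
ft_force: [0.4, 0.3, -0.4]
finger_gap: 0.166
[ 0.59  0.25 -0.28  1.04 -0.   -0.98]
15990
plane [ 5.08435153e-02 -7.31669226e-02  1.37711650e+02] (array([468.7, 266.6]), array([98.8, 65.4]), 50.7)
```

View pics/w6.png

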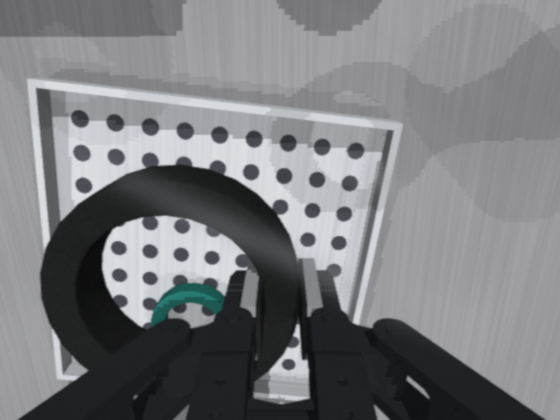

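```bash
python3 - <<'E'
from h import *
c,p,d=pickle.load(open("w6.pkl","rb"));W=world(c,d)
print("teal edge near",hit(c,193,285,19),hit(c,155,320,19),"W",W[291,193])
a,b=[hit(c,*q,20)[:2] for q in((29,80),(402,124))];print("tray corners",a,b,np.hypot(*(a-b)))
e=(b-a)/np.hypot(*(b-a));n=np.array([e[1],-e[0]]);n*=np.sign(n[1]);m=(a+b)/2+120*n;print("centre",m,"seal rel",np.array([e,n])@(np.array([455.8,278])-m))
g=(p.max(2)<75)&(W[...,2]>133);g[:160]=0;g[300:]=0;g[:,:40]=0;g[:,235:]=0
q=W[g];A=np.c_[q[:,:2]-[455,278],np.ones(len(q))]
for _ in range(4):
    s=np.linalg.lstsq(A,q[:,2],rcond=None)[0];r=q[:,2]-A@s;k=abs(r)<2.5;A,q=A[k],q[k]
print(len(q),s)
E
```

```text
teal edge near [480.3 346.4  19. ] [512.7 377.9  19. ] W [481.03580987 352.37104518  17.86333773]
tray corners [571.  198.1] [334.6 225.9] 238.02898983107076
centre [466.8150996  331.17876062] seal rel [  4.72883576 -54.10130417]
6716 [ 8.85585566e-03 -5.34039007e-02  1.41299714e+02]
```

```bash
python3 -m pendant '0 0 0 20 0 0 8;0 0 0 45 0 0 8;0 0 0 70 0 0 8;0 0 0 88 0 0 8;0 0 0 98 0 0 8;0 0 0 104 0 0 8;0 0 0 107 0 0 8;0 0 0 108 0 0 8;0 0 0 108 0 0 8;0 0 0 108 0 0 8'; python3 -m pendant '0 0 0 1 0 0 8;0 0 0 2 0 0 8;0 0 0 3 0 0 8;0 0 0 3 0 0 8;0 0 0 3 0 0 8'
```

```text
time_s: 15.25
tool_pos: [412.9, 278.5, 15.8]
ee_rot: [-1.207, 1.21, 1.207]
ft_force: [-0.6, 0.1, -1.5]
finger_gap: 0.16
time_s: 15.75
tool_pos: [412.6, 278.3, 12.2]
ee_rot: [-1.207, 1.211, 1.207]
ft_force: [0.5, -0.1, -1.8]
finger_gap: 0.164
```

```bash
python3 -m pendant '0 0 0 1 0 0 8;0 0 0 2 0 0 8;0 0 0 2.5 0 0 8;0 0 0 2.5 0 0 8;0 0 0 2.5 0 0 8'; python3 -m pendant '0 0 0 1 0 0 8;0 0 0 1.5 0 0 8;0 0 0 1.5 0 0 8;0 0 0 1.5 0 0 8'
```

```text
time_s: 16.25
tool_pos: [412.6, 278.3, 9.8]
ee_rot: [-1.207, 1.211, 1.207]
ft_force: [-0.1, 0.4, -0.3]
finger_gap: 0.167
time_s: 16.65
tool_pos: [412.7, 278.4, 8.8]
ee_rot: [-1.207, 1.21, 1.207]
ft_force: [-0.9, -0.9, 6.7]
finger_gap: 0.169
```

```bash
python3 -m pendant '0 0 0 -0.5 0 0 14;0 0 0 -0.5 0 0 24;0 0 0 -0.5 0 0 34;0 0 0 -0.5 0 0 34;0 0 0 -0.5 0 0 34;0 0 0 -10 0 0 34;0 0 0 -30 0 0 34;0 0 0 -60 0 0 34;0 0 0 -100 0 0 34;0 0 0 -150 0 0 34;0 0 0 -190 0 0 34;0 0 0 -210 0 0 34;0 0 0 -210 0 0 34'; python3 - <<'E'
from cell import arm
from h import *
for n in("wrist","side"):
    c=arm.calibration(n);p,d=arm.camera(n);W=world(c,d);pickle.dump((c,p,d),open(f"{n}7.pkl","wb"))
    X,Y,Z=W[...,0],W[...,1],W[...,2]
    g=(p.max(2)<70)&(Z>22)&(Z<40)&(X>390)&(X<520)&(Y>215)&(Y<340)
    q=W[g];A=np.c_[q[:,:2]-[455,278],np.ones(len(q))]
    for _ in range(4):
        s=np.linalg.lstsq(A,q[:,2],rcond=None)[0];r=q[:,2]-A@s;k=abs(r)<2.5;A,q=A[k],q[k]
    print(n,len(q),"plane",s.round(3),rect(q))
    h=cv2.cvtColor(p,cv2.COLOR_RGB2HSV);t=(h[...,0]>78)&(h[...,0]<95)&(h[...,1]>120)&(Y>300)&(Y<450)&(d>0)
    print(" teal",rect(W[t]),t.sum())
cv2.imwrite("pics/s7.png",p[:,:,::-1])
E
```

```text
time_s: 17.95
tool_pos: [413.8, 279.1, 222.2]
ee_rot: [-1.207, 1.204, 1.205]
ft_force: [-0.7, 0.2, -1.3]
finger_gap: 0.394
wrist 4107 plane [-0.    -0.    28.835] (array([455.6, 277.7]), array([98.1, 97.1]), 86.2)
 teal (array([485.8, 378.9]), array([64.6, 54.1]), 14.6) 879
side 242 plane [-0.    -0.    26.933] (array([452.7, 276.5]), array([ 95.6, 100. ]), 3.8)
 teal (array([482.7, 366.6]), array([86.9, 63.4]), 88.3) 174
```

View pics/s7.png

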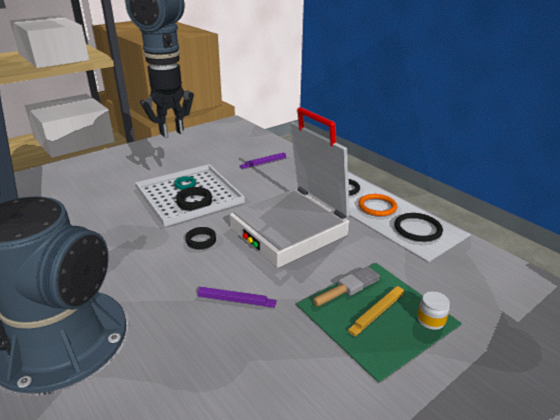

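The side view shows the bar on the mat at (377,310), the seal in the tray at (194,198), the bed empty and the cover open. Next I go above the handle.

```bash
python3 -m pendant '0 0 0 -40 -5 -5 60;0 0 0 -80 -15 -20 60;0 0 0 -115 -30 -40 60;0 0 0 -145 -50 -65 60;0 0 0 -165 -75 -90 60;0 0 0 -178 -100 -120 60;0 0 0 -178 -125 -150 60;0 0 0 -178 -150 -180 60;0 0 0 -178 -175 -210 60;0 0 0 -178 -200 -238 60;0 0 0 -178 -220 -260 60;0 0 0 -178 -236 -274 60;0 0 0 -178 -240 -279 60;0 0 0 -178 -240 -279 60;0 0 0 -178 -240 -279 60' 35; python3 - <<'E'
from cell import arm
from h import *
s=arm.observe();c=arm.calibration("wrist");p,d=arm.camera("wrist");W=world(c,d)
cv2.imwrite("pics/w8.png",p[:,:,::-1]);pickle.dump((c,p,d),open("w8.pkl","wb"))
print(s['joint_pos'].round(2),s['tool_pos'],c['R'].round(2).tolist())
h=cv2.cvtColor(p,cv2.COLOR_RGB2HSV);t=((h[...,0]<6)|(h[...,0]>174))&(h[...,1]>150)&(W[...,2]>240)&(d>0)
a=W[t];print(len(a),rect(a),np.percentile(a,[2,50,98],axis=0).round(1).tolist())
b=a[a[:,2]>np.percentile(a[:,2],97)-5];print("bar top",rect(b),b[:,2].max())
E
```

```text
time_s: 19.55
tool_pos: [651.3, -0.7, 395.9]
ee_rot: [-1.207, 1.211, 1.208]
ft_force: [-1.5, 0.4, 0.1]
finger_gap: 0.701
[-0.    0.52  0.84  1.89  0.   -1.57] [651.34525064  -0.71143536 395.85817677] [[-1.0, 0.0, 0.0], [0.0, 0.94, 0.33], [-0.0, 0.33, -0.94]]
3351 (array([652.8,   2.3]), array([ 20.2, 126.7]), 0.8) [[644.6, -59.8, 271.3], [651.2, -11.3, 303.4], [660.1, 61.0, 305.3]]
bar top (array([651. ,   2.7]), array([126.1,  12.7]), 88.7) 306.07045826162454
```

View pics/w8.png

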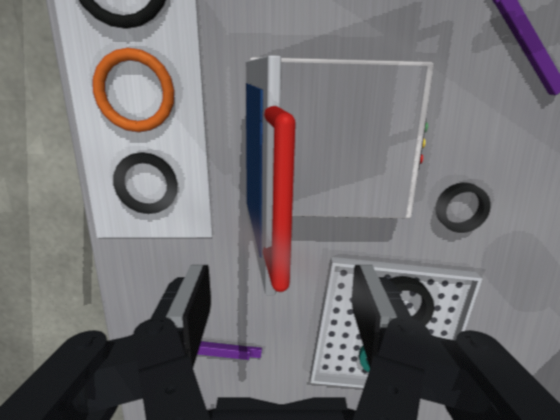

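```bash
python3 -m pendant '0 0 0 20 0 3 60;0 0 0 50 0 3 60;0 0 0 80 0 3 60;0 0 0 100 0 3 60;0 0 0 111 0 3 60;0 0 0 114 0 3 50;0 0 0 114 0 3 40'; python3 -m pendant '0 0 0 0 0 0 30;0 0 0 0 0 0 22;0 0 0 0 0 0 10;0 0 0 0 0 0 8;0 0 0 0 0 0 8;0 0 0 0 0 0 8' 35
```

```text
time_s: 20.3
tool_pos: [651.3, 2.3, 282.9]
ee_rot: [-1.208, 1.21, 1.208]
ft_force: [0.2, 0.3, 0.4]
finger_gap: 0.468
time_s: 20.9
tool_pos: [651.9, 1.7, 283.2]
ee_rot: [-1.207, 1.21, 1.206]
ft_force: [-1.6, 0.6, 6.0]
finger_gap: 0.151
```

```bash
python3 -m pendant '0 0 0 0.5 3 0 8;0 0 0 1.2 7.7 0 8;0 0 0 2.3 13.5 0 8;0 0 0 3.6 19.8 0 8;0 0 0 5.7 28 0 8;0 0 0 8 36.6 0 8;0 0 0 11.1 46 0 8;0 0 0 14.5 55.4 0 8;0 0 0 14.5 55.4 0 8;0 0 0 14.5 55.4 0 8'
```

```text
time_s: 21.9
tool_pos: [596.2, 2.8, 268.3]
ee_rot: [-1.206, 1.209, 1.208]
ft_force: [-3.9, 5.2, 2.9]
finger_gap: 0.147
```

```bash
python3 -m pendant '0 0 0 3.8 9.2 0 8;0 0 0 7.9 18.1 0 8;0 0 0 12.4 27 0 8;0 0 0 17.2 35.6 0 8;0 0 0 22.4 44.1 0 8;0 0 0 27.9 52.3 0 8;0 0 0 33.8 60.4 0 8;0 0 0 40 68.1 0 8;0 0 0 46.5 75.7 0 8;0 0 0 53.2 82.9 0 8;0 0 0 53.2 82.9 0 8;0 0 0 53.2 82.9 0 8'
```

```text
time_s: 23.1
tool_pos: [513.2, 3.6, 214.1]
ee_rot: [-1.205, 1.208, 1.21]
ft_force: [-0.6, 9.3, -4.2]
finger_gap: 0.151
```

```bash
python3 -m pendant '0 0 0 7.1 7 2 8;0 0 0 14.4 13.6 3 8;0 0 0 22 20 3 8;0 0 0 29.8 26.1 3.5 8;0 0 0 37.9 31.8 3.5 8;0 0 0 46.2 37.3 4 8;0 0 0 54.7 42.4 4 8;0 0 0 63.4 47.2 4 8;0 0 0 72.3 51.6 4 8;0 0 0 81.3 55.6 4 8;0 0 0 81.3 55.6 4 8;0 0 0 81.3 55.6 4 8'
```

```text
time_s: 24.3
tool_pos: [457.7, 5.9, 132.0]
ee_rot: [-1.207, 1.212, 1.207]
ft_force: [4.7, -3.9, -9.4]
finger_gap: 0.145
```

```bash
python3 -m pendant '0 0 0 9 3.6 0 8;0 0 0 18.6 7 0 8;0 0 0 28 10 0 8;0 0 0 37.7 12.5 0 8;0 0 0 47.4 14.6 0 8;0 0 0 55 16 0 8;0 0 0 61 17 0 8;0 0 0 66 18 0 8;0 0 0 71 18.5 0 8;0 0 0 75 18.8 0 8;0 0 0 75 18.8 0 8;0 0 0 75 18.8 0 8'
```

```text
time_s: 25.5
tool_pos: [439.1, 6.3, 57.9]
ee_rot: [-1.207, 1.211, 1.208]
ft_force: [3.6, 0.2, -7.9]
finger_gap: 0.149
```

```bash
python3 -m pendant '0 0 0 3 0.3 0 8;0 0 0 6 0.5 0 8;0 0 0 9 0.6 0 8;0 0 0 12 0.6 0 8;0 0 0 14 0.6 0 8;0 0 0 15 0.6 0 8;0 0 0 15 0.6 0 8;0 0 0 15 0.6 0 8';python3 -m pendant '0 0 0 1 0 0 8;0 0 0 2 0 0 8;0 0 0 3 0 0 8;0 0 0 3 0 0 8;0 0 0 3 0 0 8'
```

```text
time_s: 26.3
tool_pos: [438.4, 6.3, 43.7]
ee_rot: [-1.207, 1.21, 1.207]
ft_force: [-1.5, 1.7, 10.0]
finger_gap: 0.145
time_s: 26.8
tool_pos: [438.5, 6.3, 42.6]
ee_rot: [-1.208, 1.209, 1.206]
ft_force: [-10.3, 1.1, 42.8]
finger_gap: 0.146
```

```bash
python3 -m pendant '0 0 0 -2 0 0 8;0 0 0 -2 0 0 16;0 0 0 -2 0 0 26;0 0 0 -2 0 0 36;0 0 0 -2 0 0 36;0 0 0 -2 0 0 36;0 0 0 -10 0 0 36;0 0 0 -30 0 0 36;0 0 0 -60 0 0 36;0 0 0 -100 0 0 36;0 0 0 -150 0 0 36;0 0 0 -200 0 0 36;0 0 0 -240 0 0 36;0 0 0 -240 0 0 36;0 0 0 -240 0 0 36'; python3 - <<'E'
from cell import arm
from h import *
s=arm.observe();print(s['ft_force'],s['tool_pos'])
c=arm.calibration("wrist");p,d=arm.camera("wrist");W=world(c,d);X,Y,Z=W[...,0],W[...,1],W[...,2]
h=cv2.cvtColor(p,cv2.COLOR_RGB2HSV);t=((h[...,0]<6)|(h[...,0]>174))&(h[...,1]>150)&(Z>30)&(d>0)&(X<480)&(abs(Y)<80);t[:60]&=True
a=W[t];print("handle",rect(a),np.percentile(a[:,2],[50,95,99]))
g=(Z>40)&(Z<110)&(X>500)&(X<690)&(abs(Y)<85)&(d>0);q=W[g]
print("cover plane",len(q),np.linalg.lstsq(np.c_[q[:,:2]-[580,3],np.ones(len(q))],q[:,2],rcond=None)[0].round(4))
c=arm.calibration("side");p,d=arm.camera("side");W=world(c,d);X,Y,Z=W[...,0],W[...,1],W[...,2]
g=(Z>40)&(Z<110)&(X>500)&(X<670)&(abs(Y)<85)&(d>0);q=W[g]
print("side cover",len(q),np.linalg.lstsq(np.c_[q[:,:2]-[580,3],np.ones(len(q))],q[:,2],rcond=None)[0].round(4))
cv2.imwrite("pics/s9.png",p[:,:,::-1])
E
```

```text
time_s: 28.3
tool_pos: [438.9, 6.2, 281.5]
ee_rot: [-1.208, 1.209, 1.205]
ft_force: [1.0, -0.1, -0.7]
finger_gap: 0.423
[ 0.95236381 -0.0719909  -0.67000208] [438.91615035   6.20563879 281.45836722]
handle (array([456.1,   8.3]), array([ 47.7, 127.2]), 0.0) [64.17524458 65.88377302 66.43926323]
cover plane 31941 [-3.90000e-03  5.00000e-03  6.45579e+01]
side cover 2397 [1.30000e-03 4.40000e-03 6.30487e+01]
```

View pics/s9.png

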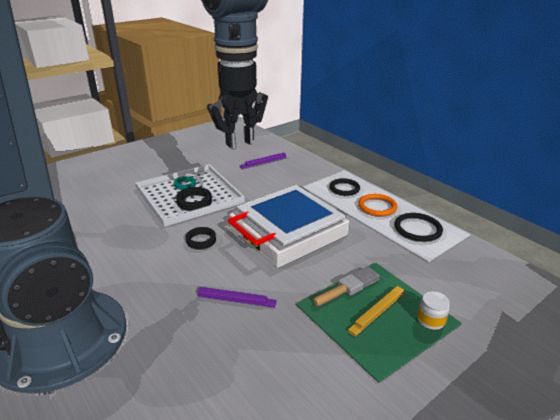

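The cover lies level (slope under 0.005) with the handle top at about 65 mm, as it should be when shut. The bar is on the mat at (377,310) and the seal in the tray at (194,198).

```bash
python3 -c "
from cell import arm;print(arm.job_done())"
```

```text
the job is handed in; nothing more can be done
None
```

I moved the brass bar to the green mat, set the black seal in the tray, then swung the cover shut by its handle and let go. The job was handed in about 28 s into the 72 s allowed, and no verdict was reported.

**Bar:** The last wrist measurement showed it flat on the mat, with its top about 22 mm up and its corners within about 96 mm of the mat centre. The fingertips touched the mat first, so the bar probably settled the last 3 mm or so on release.

**Seal:** It lies level on the tray floor, with its top at 28.8 mm (29 expected) and about 5 and -54 mm from the tray centre. It was set down with about 7 N of contact.

**Cover:** It met its stop at slow speed, and I pressed it to about 43 N before backing off. The fitted slope afterwards was under 0.005 rad, and the handle top stood at about 65 mm (58 + 7 expected). The gripper was about 280 mm up and touching nothing.

**Teal seal, brush and tin:** In the last side picture they sit where they began. I checked the teal seal by measurement: the wrist camera put it within about 3 mm of its start. The side camera read about 10 mm different in y, on a patch much larger than the ring, so I trusted the wrist reading. I checked the brush and tin by eye only.

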